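Bin the lime and the tealight through a sprung flap

ROBOT

A 6-joint arm with a two-finger parallel gripper is mounted at the origin on a cart in front of the work surface, level with it; the furniture and walls round the work are solid. World frame = base frame: x ahead of the robot, y to its left, z up, the work surface at z = 0. Lengths are in m, angles in rad, forces in N, time in s.
With the tool pointing down it reaches from about 0.375 to 0.75 m from the base axis. Payload 9 kg.
Tool frame: the origin (TCP) lies at the centre of the arm's flange, where the gripper is bolted on; the fingertips stand 173 mm ahead of it and the grasp point (between the pads) lies 155 mm ahead of it; z points along the fingers, y is the line along which they close (so a half turn about z gives the same grasp; the last joint's range is limited). The gripper opens to 85 mm and grips with 20 to 120 N. Pads are 22 mm wide; open, the fingers measure 114 mm over their backs; the gripper's body (76 mm by 85 mm) begins 54 mm behind the grasp point. The pads swing forward as they close: fully open they stand 13 mm farther back than shut.
Start: joints at [0.915, 0.104, 0.097, 1.564, 0, 1.353], TCP at [0.254, 0.543, 0.405] pointing down, gripper open.
Joint ranges: [-2.99, 2.99], [-0.84, 1.86], [-1.1, 1.16], [-1.84, 2.11], [-1.51, 1.56], [-3.14, 3.14]. Speed limits (rad/s): [2.22, 2.22, 2.57, 3.14, 3.14, 3.14].

INTERFACE

Orientations are given as [roll, pitch, yaw] about the fixed x, y, z axes, in that order (R = Rz(yaw) Ry(pitch) Rx(roll)).
In Python, from station import arm gives the robot as it stands. The module is installed in compiled form; this text tells all that it offers.
- The arm moves only by the shell command python3 -m inch 'ROWS' [OPENING]. ROWS is JSON, a list of rows, each a list of 2 entries, a list of its own where there are three numbers: the shift along the tool's x, y, z as a fraction of full scale, then the turn about the tool's z as a fraction of full scale. A call has exactly 10 rows; each row shifts and turns the commanded pose from where the row before left it, along the tool's axes as they then stand; what a row does not reach is not made up. Full scale, the value 1, is 1 m for a shift and 60 degrees for a turn. A row lasts 1/8 s, in which the tool goes at most 62.5 mm and 10.7 degrees, less where a joint would pass 70% of its speed; a pose out of reach is approached as far as the arm can. A call with a number of a shift or a turn outside -1 to 1 is refused whole. A call with a gripper value outside its range is refused whole. OPENING is the closure, from -1 (fully open) to 1 (shut), set as the call begins (- or left out, the last holds). The fingers move at their own pace and stop on an object; the grip force is fixed at half the most. Time passes only in rows, so rows that do not move let the fingers close, or fill a call up. It gives the time, the measured TCP pose, the force, the opening and the grip force at its end, in the units of the state.
- arm.state(): the state, without advancing time (a new reading comes with each control period).
- arm.camera(name): name is "side" or "top" or "wrist"; returns a dict with "pixels" (384x512x3 uint8, blue, green, red), "fx", "fy", "cx", "cy" (pixels), "rvec" (rotation vector, rad) and "tvec" (3), from world to camera coordinates, as OpenCV has them. Camera axes: x right, y down, z forward; pixel columns grow to the right and rows downward; lengths in m; the calibration is good to about 2 mm. A picture is of the moment at which its call begins. There is no depth.
- arm.close_job(): hands the job in; it is judged then, once.
The state is a dict: "t": time; "q": joint angles; "joint_velocities": joint speeds; "effort": joint torques, N m; "tcp_pos": TCP position; "tool_rot": TCP orientation; "contact_force": force on the tool from outside, world axes, zero at the start; "torque": the same for the moment, N m; "width": finger opening in m; "finger_force": force on a finger pad.
Only numpy, scipy, OpenCV 4.12 (cv2) and the standard library are available. Lean on these libraries where they do the work, as an engineer would, in place of code of your own. Each camera call takes 0.05 s, during which the arm holds its last target. There are 200 camera calls.

TASK

Clear two pieces of rubbish off the worktop: push the old lime and the burnt-down tealight, one after the other, down through the sprung flap of the small waste bin, each time holding the flap open with the fingers or with the thing itself until the thing goes in. Both must end up inside the bin with the flap sprung shut again. Leave the mandarin, the drink can and the spice jar where they stand.

Things in the scene. Friction and masses are not known exactly. Their poses are not given: they have to be found in the camera images.
- lime_mid (a point): Centre of the loose lime: green, nearly round, 53 mm long, 46 mm wide and 48 mm high, 52 g more or less; it lies on the worktop with this point 24 mm up. It can be gripped across any level direction. It may roll.
- tealight_mid (a point): Centre of the loose tealight: a flat round grey cup with green wax and a black wick, 38 mm across, 15 mm high, about 15 g; it stands on the worktop with this point 7.5 mm up.
- waste_bin: The small fixed waste bin: metallic body with rounded corners, 154 mm (its x) by 166 mm (its y), with a black collar 160 x 172 mm whose top, 160 mm up, is its highest part. Origin: centre of its underside; x runs from the bin's front to the flap's hinge, y is parallel to the hinge, z up. A thin wire handle folded round the front stands out 14 mm. Walls 4 mm, inner floor 8 mm up.
- mouth (a point): Centre of the rectangular opening in the collar, level with the collar's top (160 mm up) and 8 mm behind the bin's middle; axes as the bin's. The opening is 106 mm along x (from -45 to +61 mm in the bin's frame) and 146 mm along y (from -73 to +73 mm), and is closed by the flap.
- flap (a joint): Angle (rad) of the grey flap that closes the bin's only opening: 0 shut (level, just under the collar's top), growing as its free edge swings down into the bin, 1.35 at the stop. A stiff panel 4 mm thick, 142 mm wide, reaching 103 mm from its hinge, which lies along the bin's y at the bin's x = +61 mm, 156 mm up; the free edge is at x = -42 mm, next to the bin's front.
- flap_edge (a point): Middle of the flap's free edge; moves with it. The spring shuts the flap: 0.14 N m when shut, 0.36 N m at 0.8 rad, so things merely laid on it stay on it; 2 N near the edge starts it, about 5 N opens it to 0.8 rad. Held at 0.7 rad or more, a thing let go near the free edge drops off it into the bin; let go much sooner it is lifted back out or pinched.
- mandarin_mid (a point): Centre of the mandarin, a loose orange fruit 55 mm across and 48 mm high, this point 24 mm up. Not to be disturbed.
- can_mid (a point): Centre of the drink can (orange and white, standing, 53 mm across, 134 mm high), this point 67 mm up. Not to be disturbed.
- jar_mid (a point): Centre of the spice jar (glass with a green cap, standing, 46 mm across, 106 mm high), this point 53 mm up. Not to be disturbed.
- rack_front (a point): Middle of the front edge of the wire dish rack at the back of the strip, 120 mm up. The rack is fixed, stands behind this edge (greater world x), reaches 0.25 m to either side of it along y and is 120 mm high; do not reach into it.
- lime: The lime itself; origin at its underside, see its centre.
- tealight: The tealight itself; origin at its underside, see its centre.
- drink_can: The drink can, origin at its underside, z along it.
- spice_jar: The spice jar, origin at its underside, z along it.
Mind the look-alikes: they are no part of the job. What is shaped like the spice_jar but turquoise is not meant.

How it is judged:
On the way, in this order (a step that is already met when the one before it is completed fails the run):
1. either the lime or the tealight is below the bin's mouth with the flap open past 0.5 rad and the fingers on the thing or on the flap (((z of lime_mid in the frame of waste_bin between 0 and 0.145 m and x of lime_mid in the frame of waste_bin between -0.073 and 0.065 m and y of lime_mid in the frame of waste_bin between -0.075 and 0.075 m and value of joint flap above 0.5 rad and (contact force between the fingers and lime above 0.2 N or contact force between the fingers and waste_bin above 0.2 N)) or (z of tealight_mid in the frame of waste_bin between 0 and 0.145 m and x of tealight_mid in the frame of waste_bin between -0.073 and 0.065 m and y of tealight_mid in the frame of waste_bin between -0.075 and 0.075 m and value of joint flap above 0.5 rad and (contact force between the fingers and tealight above 0.2 N or contact force between the fingers and waste_bin above 0.2 N)))), for 0.1 s.
2. the first thing is inside the bin and the other one is below the mouth in the same way (((z of lime_mid in the frame of waste_bin between 0 and 0.145 m and x of lime_mid in the frame of waste_bin between -0.073 and 0.065 m and y of lime_mid in the frame of waste_bin between -0.075 and 0.075 m and value of joint flap above 0.5 rad and (contact force between the fingers and lime above 0.2 N or contact force between the fingers and waste_bin above 0.2 N) and x of tealight_mid in the frame of waste_bin between -0.077 and 0.077 m and y of tealight_mid in the frame of waste_bin between -0.083 and 0.083 m and z of tealight_mid in the frame of waste_bin between 0 and 0.1 m) or (z of tealight_mid in the frame of waste_bin between 0 and 0.145 m and x of tealight_mid in the frame of waste_bin between -0.073 and 0.065 m and y of tealight_mid in the frame of waste_bin between -0.075 and 0.075 m and value of joint flap above 0.5 rad and (contact force between the fingers and tealight above 0.2 N or contact force between the fingers and waste_bin above 0.2 N) and x of lime_mid in the frame of waste_bin between -0.077 and 0.077 m and y of lime_mid in the frame of waste_bin between -0.083 and 0.083 m and z of lime_mid in the frame of waste_bin between 0 and 0.1 m))), for 0.1 s.
At the end, for the whole second after the job is handed in: the lime and the tealight are both inside the bin (centres within its walls and less than 100 mm above the worktop), at rest, and the flap is shut to within 0.12 rad; the mandarin, the drink can and the spice jar are within 30 mm of where they stood, can and jar upright to within 0.2 rad (x of lime_mid in the frame of waste_bin between -0.077 and 0.077 m and y of lime_mid in the frame of waste_bin between -0.083 and 0.083 m and z of lime_mid in the frame of waste_bin between 0 and 0.1 m and x of tealight_mid in the frame of waste_bin between -0.077 and 0.077 m and y of tealight_mid in the frame of waste_bin between -0.083 and 0.083 m and z of tealight_mid in the frame of waste_bin between 0 and 0.1 m and value of joint flap below 0.12 rad and linear speed of each of lime, tealight below 0.05 m/s and distance of each of mandarin_mid, can_mid, jar_mid from where it was at the start of the episode below 0.03 m and angle between each of drink_can, spice_jar's own z axis and vertical below 0.2 rad); the robot touches nothing.
It fails at once if the mandarin is pushed more than 30 mm (distance of mandarin_mid from where it was at the start of the episode above 0.03 m).
It fails at once if the drink can is pushed more than 30 mm (distance of can_mid from where it was at the start of the episode above 0.03 m).
It fails at once if the spice jar is pushed more than 30 mm (distance of jar_mid from where it was at the start of the episode above 0.03 m).
It also fails if it takes over 56 s, if anything falls off the work surface, if the arm or the gripper's body presses on something with over 40 N, if the wrist force passes 120 N, or if a joint passes its speed limit or range.

## Working session

There is one attempt and no reset: what is moved stays moved. The work goes in short steps, Python scripts to look and compute and a shell command to move; the robot and the scene stay as the last step left them, time stands still between calls to the robot, and variables do not carry over. Pictures are saved under pics/ and viewed, at most 10 in all, crops included, and the job is handed in when it is done.

```bash
mkdir -p pics; cat > h.py <<'E'
import numpy as np, cv2
from station import arm
def ray(c,u,v):
    R=cv2.Rodrigues(np.array(c["rvec"],float))[0];t=np.array(c["tvec"],float).ravel()
    d=R.T@np.array([(u-c["cx"])/c["fx"],(v-c["cy"])/c["fy"],1]);return -R.T@t,d
def onz(c,u,v,z):
    o,d=ray(c,u,v);return o+d*(z-o[2])/d[2]
def proj(c,p):
    K=np.array([[c["fx"],0,c["cx"]],[0,c["fy"],c["cy"]],[0,0,1]]);return cv2.projectPoints(np.array(p,float).reshape(-1,1,3),np.array(c["rvec"],float),np.array(c["tvec"],float),K,None)[0].reshape(-1,2)
E
python3 - <<'E'
from h import *
import pickle
s=arm.state();print(s)
for n in("top","side"):
    c=arm.camera(n);cv2.imwrite(f"pics/{n}0.png",c["pixels"]);pickle.dump(c,open(n+"0.pkl","wb"))
    print(n,ray(c,c["cx"],c["cy"]))
E
```

```text
{'t': 0.0, 'q': array([9.15288443e-01, 1.04684805e-01, 9.64674082e-02, 1.56390397e+00,
       2.53300347e-06, 1.35307632e+00]), 'joint_velocities': array([-0.00083528, -0.00130372,  0.00033553, -0.00090389,  0.00139386,
        0.0010478 ]), 'effort': array([-7.57309263e-04, -5.56930554e+01,  5.03648400e+01,  1.66339340e-02,
       -5.14555650e-04,  1.94861556e-06]), 'tcp_pos': array([0.25429561, 0.54332499, 0.40392964]), 'tool_rot': array([-3.14029944e+00, -2.88686349e-04,  2.70380458e+00]), 'contact_force': array([-0.09803946, -0.18498881, -0.2061698 ]), 'torque': array([-0.03714896, -0.04170655,  0.0254745 ]), 'finger_force': 0.0, 'width': 0.08555136092614798}
top (array([0.26246297, 0.03171059, 1.54777384]), array([ 0.15331714, -0.01128716, -0.98811257]))
side (array([0.42481663, 0.53502474, 1.16664807]), array([ 0.04242889, -0.45152007, -0.8912516 ]))
```

View pics/top0.png

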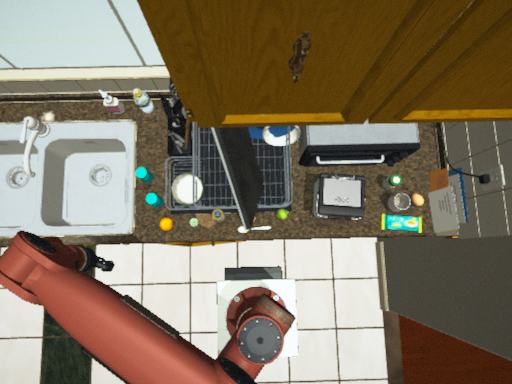

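View pics/side0.png

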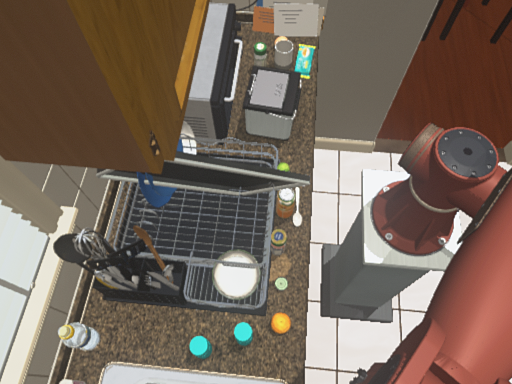

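```bash
python3 - <<'E'
import cv2,numpy as np
t=cv2.imread("pics/top0.png");s=cv2.imread("pics/side0.png")
a=cv2.resize(t[165:245,140:450],None,fx=2.58,fy=2.58,interpolation=cv2.INTER_CUBIC)
b=cv2.resize(s[20:150,180:330],None,fx=2.6,fy=2.6,interpolation=cv2.INTER_CUBIC)
c=cv2.resize(s[150:345,220:330],None,fx=1.733,fy=1.733,interpolation=cv2.INTER_CUBIC)
o=np.zeros((210+340,800,3),np.uint8);o[:a.shape[0],:a.shape[1]]=a[:,:800];o[210:210+338,:390]=b;o[210:210+338,400:400+c.shape[1]]=c
cv2.imwrite("pics/crop0.png",o)
E
```

```text
(no output)
```

View pics/crop0.png

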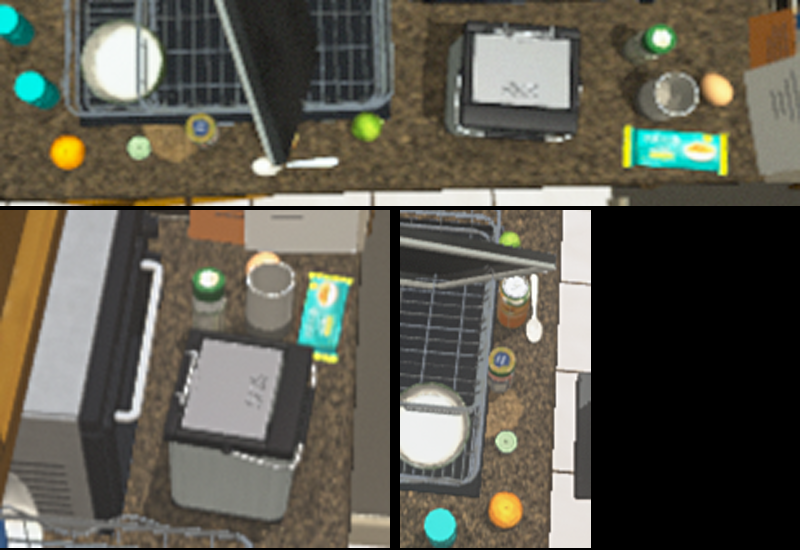

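```bash
python3 - <<'E'
from h import *
import pickle
T=pickle.load(open("top0.pkl","rb"));S=pickle.load(open("side0.pkl","rb"))
def blob(c,lo,hi,box):
    x0,y0,x1,y1=box;h=cv2.cvtColor(c["pixels"],cv2.COLOR_BGR2HSV)[y0:y1,x0:x1]
    m=cv2.inRange(h,np.array(lo),np.array(hi));n,l,st,ce=cv2.connectedComponentsWithStats(m)
    i=1+np.argmax(st[1:,4]);return ce[i]+[x0,y0],st[i]
def show(n,c,lo,hi,box,z):
    p,st=blob(c,lo,hi,box);print(n,p.round(1),st[2:],onz(c,*p,z).round(3))
L=((30,90,60),(60,255,255));G=((35,25,90),(75,140,255));O=((5,150,120),(22,255,255))
show("limeT",T,*L,(270,203,295,225),.024);show("limeS",S,*L,(275,160,292,172),.024)
show("tlT",T,*G,(186,214,203,230),.015);show("tlS",S,*G,(272,275,290,293),.015)
show("manT",T,*O,(155,212,178,235),.024);show("manS",S,*O,(268,310,295,336),.024)
print("can top S",onz(S,287,192,.134),"jar cap?T",onz(T,396,180,.106),onz(T,217,214,.106),"S",onz(S,278,235,.106))
# bin flap grey
for n,c,box in(("T",T,(308,168,372,222)),("S",S,(240,66,302,126))):
    x0,y0,x1,y1=box;h=cv2.cvtColor(c["pixels"],cv2.COLOR_BGR2HSV)[y0:y1,x0:x1]
    dark=((h[...,2]<60)).astype(np.uint8);
    bright=((h[...,2]>110)&(h[...,1]<60)).astype(np.uint8)
    k,l,st,ce=cv2.connectedComponentsWithStats(bright);i=1+np.argmax(st[1:,4])
    pts=np.argwhere(l==i)[:,::-1].astype(np.float32)+[x0,y0]
    r=cv2.boxPoints(cv2.minAreaRect(pts.astype(np.float32)))
    w=[onz(c,*p,.158) for p in r];print(n,r.round(1).tolist());print(np.round(w,3).tolist(),np.mean(w,0).round(3),[round(float(np.linalg.norm(w[j]-w[(j+1)%4])),3) for j in range(4)])
# door tip
for a,b in(((250,228),(310,183)),((240,228),(310,183))):
    o1,d1=ray(T,*a);o2,d2=ray(S,*b);k=np.linalg.lstsq(np.c_[d1,-d2],o2-o1,rcond=None)[0];print("door",o1+k[0]*d1,o2+k[1]*d2)
print("edge of door side",[onz(S,310,183,z).round(2).tolist() for z in(.3,.5)],[onz(T,250,228,z).round(2).tolist() for z in(.3,.5,.7)])
E
```

```text
limeT [281.8 213.5] [ 13  12 120] [ 0.415 -0.114  0.024]
limeS [283.2 166.6] [13 10 95] [ 0.41  -0.125  0.024]
tlT [193.3 221.7] [10 10 73] [0.391 0.251 0.015]
tlS [281.  283.3] [ 14  14 138] [0.39  0.252 0.015]
manT [166.2 223.7] [14 14 93] [0.385 0.36  0.024]
manS [280.4 322.8] [ 20  21 244] [0.384 0.362 0.024]
can top S [0.39502173 0.02077312 0.134     ] jar cap?T [ 0.5283749  -0.56436323  0.106     ] [0.41098552 0.14571857 0.106     ] S [0.41042595 0.14192608 0.106     ]
T [[323.0, 176.0], [360.0, 176.0], [360.0, 206.0], [323.0, 206.0]]
[[0.541, -0.265, 0.158], [0.538, -0.406, 0.158], [0.422, -0.398, 0.158], [0.426, -0.258, 0.158]] [ 0.482 -0.332  0.158] [0.142, 0.116, 0.14, 0.115]
S [[245.89999389648438, 102.5999984741211], [251.8000030517578, 67.5], [288.8999938964844, 73.5999984741211], [283.0, 108.80000305175781]]
[[0.544, -0.266, 0.158], [0.541, -0.412, 0.158], [0.418, -0.397, 0.158], [0.427, -0.253, 0.158]] [ 0.482 -0.332  0.158] [0.146, 0.124, 0.145, 0.118]
door [0.34719701 0.01962536 0.20404841] [0.33732312 0.02253041 0.20339964]
door [0.3442588  0.05461113 0.26451351] [0.34286678 0.05500242 0.26443176]
edge of door side [[0.35, 0.07, 0.3], [0.36, 0.18, 0.5]] [[0.34, 0.02, 0.3], [0.33, 0.02, 0.5], [0.32, 0.02, 0.7]]
```

```bash
python3 - <<'E'
import cv2,numpy as np
t=cv2.imread("pics/top0.png");s=cv2.imread("pics/side0.png")
a=cv2.resize(t[115:240,190:310],None,fx=3.2,fy=3.2,interpolation=cv2.INTER_CUBIC)
b=cv2.resize(s[135:230,90:320],None,fx=3.4,fy=3.4,interpolation=cv2.INTER_CUBIC)[:, :]
o=np.zeros((600,800,3),np.uint8);b=b[:, :782];b=cv2.resize(b,(480,198*1));a=a[:400]
o[:400,:384]=a;o[400:598,:480]=b
c=cv2.resize(s[150:230,240:330],None,fx=4.4,fy=4.4,interpolation=cv2.INTER_CUBIC);o[:352,390:786]=c
cv2.imwrite("pics/crop1.png",o)
E
```

```text
(no output)
```

View pics/crop1.png

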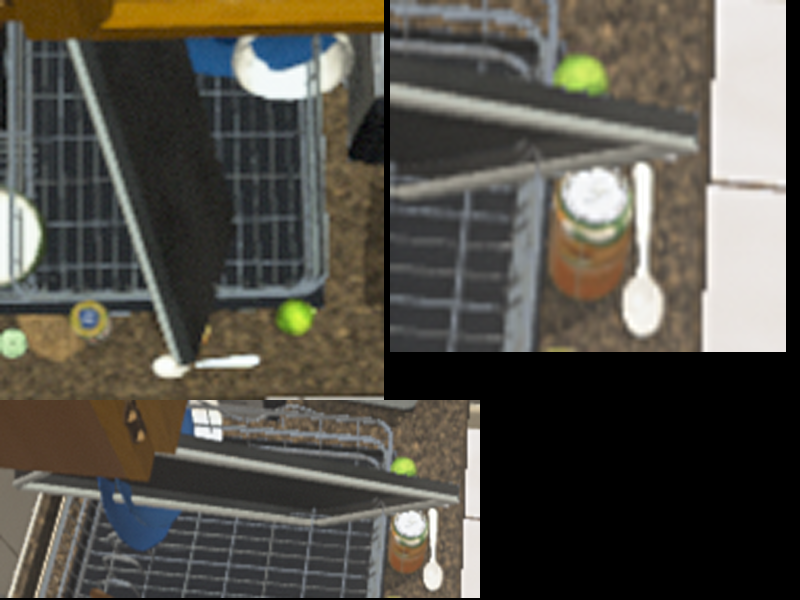

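```bash
python3 - <<'E'
from h import *
import pickle
T=pickle.load(open("top0.pkl","rb"));S=pickle.load(open("side0.pkl","rb"))
def tri(a,b):
    o1,d1=ray(T,*a);o2,d2=ray(S,*b);k=np.linalg.lstsq(np.c_[d1,-d2],o2-o1,rcond=None)[0];p=o1+k[0]*d1;q=o2+k[1]*d2;return ((p+q)/2).round(3),np.linalg.norm(p-q).round(3)
def pl(c,a,b):
    o,d=ray(c,*a);_,e=ray(c,*b);return np.cross(d,e),o
def line(ta,tb,sa,sb):
    n,o=pl(T,ta,tb);m,q=pl(S,sa,sb)
    for x in(.35,.45,.6):
        A=np.array([n,m,[1,0,0]]);print(x,np.linalg.solve(A,[n@o,m@q,x]).round(3))
print("upper line/left");line((213.4,127.5),(246,228),(176,158),(308,182))
print("lowerS vs left light");line((213.4,127.5),(246,228),(241,194),(99.6,175.7))
print("lowerS short vs right edge");line((262.5,182),(249,227.5),(241,194),(306,184))
print("corner",tri((262.5,182),(241,194)),"tip",tri((247.8,227.5),(308,183)),tri((245,228),(308,184)))
E
```

```text
upper line/left
0.35 [0.35  0.035 0.233]
0.45 [0.45  0.066 0.31 ]
0.6 [0.6   0.113 0.426]
lowerS vs left light
0.35 [0.35  0.033 0.103]
0.45 [0.45  0.064 0.178]
0.6 [0.6   0.111 0.291]
lowerS short vs right edge
0.35 [0.35  0.023 0.195]
0.45 [ 0.45  -0.008  0.08 ]
0.6 [ 0.6   -0.054 -0.092]
corner (array([ 0.549, -0.039, -0.025]), np.float64(0.018)) tip (array([0.346, 0.028, 0.215]), np.float64(0.005)) (array([0.345, 0.038, 0.226]), np.float64(0.002))
```

```bash
python3 - <<'E'
from h import *
import pickle
T=pickle.load(open("top0.pkl","rb"));S=pickle.load(open("side0.pkl","rb"))
print("rack T",[onz(T,u,v,.12).round(3).tolist() for u,v in((168,211),(290,206),(185,213),(291,160))])
print("rack S",[onz(S,u,v,.12).round(3).tolist() for u,v in((265,306),(275,160),(270,240))])
print("cupboard front",[(z,onz(T,300,122,z).round(2).tolist(),onz(T,165,117,z).round(2).tolist()) for z in(.6,.8,1)])
print("S cup",[(z,onz(S,155,172,z).round(2).tolist()) for z in(.6,.8,1)])
E
python3 -m inch '[[[0,0,0],-0.17],[[0,0,0],-0.17],[[0,0,0],-0.077],[[0,0,0],0],[[0,0,0],0],[[0,0,0],0],[[0,0,0],0],[[0,0,0],0],[[0,0,0],0],[[0,0,0],0]]'
```

```text
rack T [[0.426, 0.333, 0.12], [0.434, -0.138, 0.12], [0.417, 0.268, 0.12], [0.616, -0.15, 0.12]]
rack S [[0.429, 0.339, 0.12], [0.437, -0.09, 0.12], [0.431, 0.164, 0.12]]
cupboard front [(0.6, [0.6, -0.12, 0.6], [0.62, 0.24, 0.6]), (0.8, [0.53, -0.09, 0.8], [0.55, 0.2, 0.8]), (1, [0.46, -0.05, 1.0], [0.47, 0.15, 1.0])]
S cup [(0.6, [0.62, 0.24, 0.6]), (0.8, [0.55, 0.34, 0.8]), (1, [0.48, 0.45, 1.0])]
t: 1.35
tcp_pos: [0.2544, 0.5434, 0.4047]
tool_rot: [3.141, 0.0, 3.14]
contact_force: [0.0, -0.4, -1.1]
width: 0.0853
finger_force: 0.0
```

```bash
python3 -m inch '[[[-0.022,-0.049,0.017],0],[[-0.022,-0.049,0.017],0],[[-0.022,-0.049,0.017],0],[[-0.022,-0.049,0.017],0],[[-0.022,-0.049,0.017],0],[[-0.022,-0.047,0.017],0],[[0,0,0],0],[[0,0,0],0],[[0,0,0],0],[[0,0,0],0]]'
python3 - <<'E'
from h import *
import pickle
c=arm.camera("wrist");pickle.dump(c,open("w1.pkl","wb"));cv2.imwrite("pics/w1.png",c["pixels"])
print(proj(c,[(.391,.251,.0075),(.386,.251,.145-.0),(.432,.3,.12),(.432,.2,.12)]))
h=cv2.cvtColor(c["pixels"],cv2.COLOR_BGR2HSV)
m=cv2.inRange(h,np.array((35,25,90)),np.array((75,140,255)));n,l,st,ce=cv2.connectedComponentsWithStats(m)
for i in range(1,n):
    if st[i,4]>300: print(st[i],ce[i],onz(c,*ce[i],.013).round(4))
E
```

```text
t: 2.6
tcp_pos: [0.3858, 0.2522, 0.3031]
tool_rot: [3.141, 0.001, -3.141]
contact_force: [0.6, -0.8, 0.5]
width: 0.0855
finger_force: 0.0
[[251.19490006 189.39144878]
 [250.33278326 261.16250451]
 [336.76525135 312.29917493]
 [161.00652592 312.22832452]]
[ 229  172   42   38 1262] [249.67432647 190.3866878 ] [0.3903 0.2497 0.013 ]
[227 322 110  26 516] [283.55813953 329.25387597] [0.5329 0.2829 0.013 ]
```

View pics/w1.png

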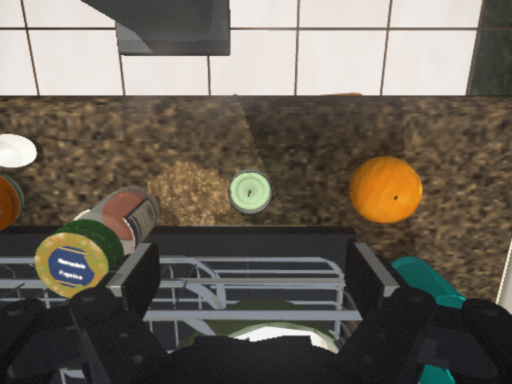

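```bash
python3 - <<'E'
from h import *
import pickle
c=pickle.load(open("w1.pkl","rb"));o,d=ray(c,256,192);print(c["fx"],o,d)
for z in(.13,.143,.15): print(z,proj(c,[(.3858+s2,.2522+s*.0427,z) for s in(1,-1) for s2 in(-.011,.011)]).round().tolist())
E
```

```text
312.6239232344875 [0.31671246 0.25176281 0.27182987] [ 0.27857276  0.01259664 -0.96041025]
0.13 [[341.0, 225.0], [337.0, 266.0], [165.0, 225.0], [169.0, 266.0]]
0.143 [[348.0, 237.0], [344.0, 280.0], [158.0, 236.0], [162.0, 280.0]]
0.15 [[353.0, 243.0], [349.0, 289.0], [153.0, 243.0], [157.0, 288.0]]
```

```bash
python3 -m inch '[[[0.002,-0.0025,0.026],0],[[0,0,0.026],0],[[0,0,0.026],0],[[0,0,0.026],0],[[0,0,0.02],0],[[0,0,0.007],0],[[0,0,0],0],[[0,0,0],0],[[0,0,0],0],[[0,0,0],0]]'
python3 -m inch '[[[0,0,0],0],[[0,0,0],0],[[0,0,0],0],[[0,0,0],0],[[0,0,0],0],[[0,0,0],0],[[0,0,0],0],[[0,0,0],0],[[0,0,-0.02],0],[[0,0,-0.04],0]]' 1
python3 -c "
from h import *
print(arm.state()['contact_force'])
c=arm.camera('wrist');cv2.imwrite('pics/w2.png',c['pixels'])"
```

```text
t: 3.9
tcp_pos: [0.3843, 0.2489, 0.1722]
tool_rot: [3.141, 0.001, 3.14]
contact_force: [-0.4, 0.1, -0.4]
width: 0.0854
finger_force: 0.0
t: 5.15
tcp_pos: [0.3832, 0.2485, 0.2309]
tool_rot: [-3.141, -0.003, 3.14]
contact_force: [0.6, -0.1, 0.5]
width: 0.0354
finger_force: 60.0
[ 0.60286898 -0.08373619  0.47349199]
```

View pics/w2.png

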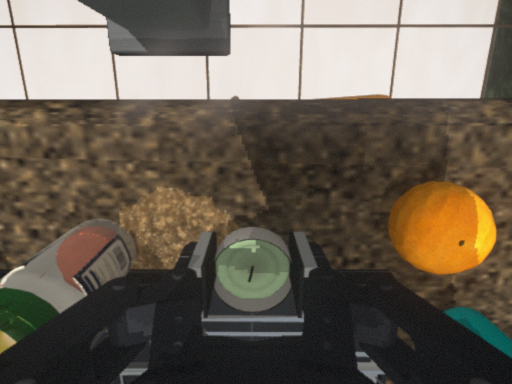

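```bash
python3 -m inch '[[[0,0,-0.05],0],[[0,0,-0.055],0],[[0,0,-0.055],0],[[0,0,-0.055],0],[[0,0,-0.055],0],[[0,0,-0.05],0],[[-0.003,-0.05,0],0],[[-0.003,-0.05,0],0],[[0,0,0],0],[[0,0,0],0]]'
```

```text
t: 6.45
tcp_pos: [0.39, 0.1488, 0.5517]
tool_rot: [3.141, 0.0, 3.14]
contact_force: [-0.3, -0.3, -0.4]
width: 0.0354
finger_force: 60.0
```

```bash
python3 -m inch '[[[0,-0.05,0],0],[[0,-0.05,0],0],[[0,-0.05,0],0],[[0,-0.05,0],0],[[-0.01,-0.05,0],0],[[-0.014,-0.05,0],0],[[-0.014,-0.06,0.02],0],[[-0.014,-0.06,0.03],0],[[-0.014,-0.055,0.04],0],[[0,0,0.02],0]]'
python3 - <<'E'
from h import *
import pickle
print(arm.state()["tcp_pos"])
c=arm.camera("wrist");pickle.dump(c,open("w3.pkl","wb"));cv2.imwrite("pics/w3.png",c["pixels"])
o=np.array([.474,-.332,0]);a=-.035
R=np.array([[np.cos(a),-np.sin(a),0],[np.sin(a),np.cos(a),0],[0,0,1]])
print(proj(c,[o+R@np.array(p) for p in((-.08,-.086,.16),(-.08,.086,.16),(.08,.086,.16),(.08,-.086,.16),(-.045,-.073,.16),(-.045,.073,.16))]).round())
E
```

```text
t: 7.7
tcp_pos: [0.4533, -0.3152, 0.4449]
tool_rot: [3.138, -0.003, 3.14]
contact_force: [-0.2, 0.9, -0.5]
width: 0.0355
finger_force: 60.1
[ 0.45327093 -0.315193    0.44493595]
[[124. 112.]
 [342. 119.]
 [323. 295.]
 [138. 290.]
 [144. 157.]
 [322. 162.]]
```

View pics/w3.png

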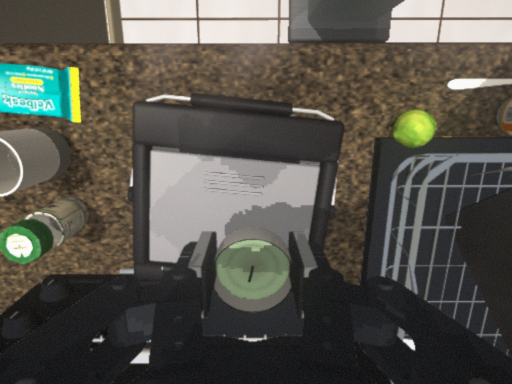

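```bash
python3 - <<'E'
from h import *
import pickle
c=pickle.load(open("w3.pkl","rb"))
g=cv2.cvtColor(c["pixels"],cv2.COLOR_BGR2HSV)
fl=((g[...,2]>100)&(g[...,1]<40)).astype(np.uint8)
# front edge of the flap: first bright row per column ; left edge: first bright col per row
P=[]
for u in range(165,312,8):
    v=130+np.argmax(fl[130:200,u]);P.append((u,v))
Q=[(140+int(np.argmax(fl[v,140:180])),v) for v in range(165,255,8)]
r2=[(300+int(np.argmin(fl[v,300:340])),v) for v in range(170,225,8)]
for n,L in(("front",P),("left",Q),("right",r2)):
    W=np.array([onz(c,*p,.158)[:2] for p in L]);m=np.median(W,0);vx,vy,x0,y0=cv2.fitLine(W.astype(np.float32),cv2.DIST_HUBER,0,.01,.01).ravel();print(n,m.round(4),"dir",vx.round(3),vy.round(3),"pt",x0.round(4),y0.round(4))
for u,v,z in((414,127,.024),):print("lime",onz(c,u,v,z).round(4))
m=cv2.inRange(g,np.array((28,90,60)),np.array((60,255,255)));m[:,:370]=0;k,l,st,ce=cv2.connectedComponentsWithStats(m);i=1+np.argmax(st[1:,4]);print(st[i],ce[i],onz(c,*ce[i],.024))
print("rack base corner",onz(c,378,138,.0),onz(c,378,138,.02),"wire corner",onz(c,398,157,.12), onz(c,440,152,.12),onz(c,392,200,.12))
E
```

```text
front [ 0.4282 -0.3271] dir 0.096 0.995 pt 0.4287 -0.3217
left [ 0.4725 -0.4034] dir 0.994 -0.106 pt 0.4725 -0.4034
right [ 0.4594 -0.2601] dir 0.993 -0.122 pt 0.4596 -0.2605
lime [ 0.4134 -0.1156  0.024 ]
[ 392  109   45   39 1353] [414.11751663 127.93495935] [ 0.41457021 -0.11525442  0.024     ]
rack base corner [ 0.42933979 -0.148671    0.        ] [ 0.42715628 -0.15672151  0.02      ] wire corner [ 0.43416862 -0.1760222   0.12      ] [ 0.42950396 -0.13684932  0.12      ] [ 0.47694003 -0.17655658  0.12      ]
```

```bash
python3 -m inch '[[[-0.001,-0.0156,0],0.095],[[0,0,0.05],0],[[0,0,0.045],0],[[0,0,0.02],0],[[0,0,0.02],0],[[0,0,0.02],0],[[0,0,0.015],0],[[0,0,0.01],0],[[0,0,0],0],[[0,0,0],0]]'
python3 - <<'E'
from h import *
import pickle
print(arm.state()["contact_force"])
c=arm.camera("wrist");pickle.dump(c,open("w4.pkl","wb"));cv2.imwrite("pics/w4.png",c["pixels"])
E
```

```text
t: 9.0
tcp_pos: [0.4532, -0.3291, 0.2696]
tool_rot: [-3.141, -0.001, 3.041]
contact_force: [-4.3, 0.1, 1.2]
width: 0.0356
finger_force: 60.3
[-4.29813271  0.10216915  1.16843757]
```

View pics/w4.png

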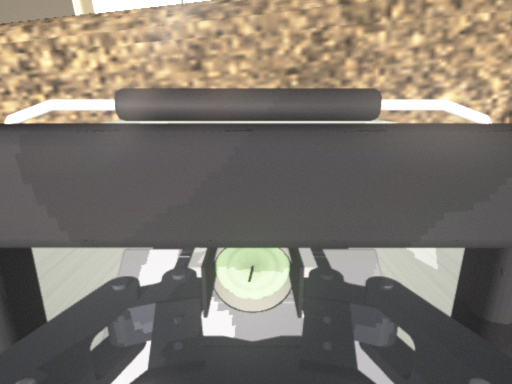

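```bash
python3 -m inch '[[[0,0,0.004],0],[[0,0,0],0],[[0,0,0],0],[[0,0,0],0],[[0,0,0],0],[[0,0,0],0],[[0,0,0],0],[[0,0,0],0],[[0,0,0],0],[[0,0,0],0]]' -0.3
python3 - <<'E'
from h import *
print(arm.state()["contact_force"])
c=arm.camera("wrist");cv2.imwrite("pics/w5.png",c["pixels"][200:])
E
```

```text
t: 10.3
tcp_pos: [0.4533, -0.3291, 0.2651]
tool_rot: [-3.142, 0.0, 3.041]
contact_force: [-0.8, -1.0, 4.1]
width: 0.0556
finger_force: 1.8
[-0.75796897 -1.04876857  4.08867121]
```

View pics/w5.png

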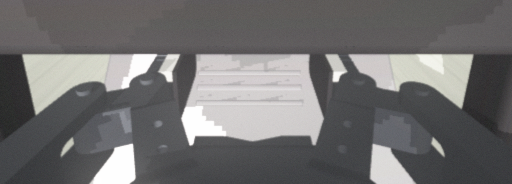

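```bash
python3 -m inch '[[[0,0,-0.04],0],[[0,0,-0.05],0],[[0,0,-0.045],0],[[0,0,0],-0.095],[[0.0123,0.043,0],0],[[0.0123,0.043,0],0],[[0.0123,0.043,0],0],[[0.0123,0.043,0],0],[[0.0123,0.042,0.02],0],[[0,0,0.04],0]]' -1
python3 - <<'E'
from h import *
print(arm.state()["tcp_pos"])
for n in("wrist","side"):
    c=arm.camera(n);g=cv2.cvtColor(c["pixels"],cv2.COLOR_BGR2HSV);cv2.imwrite(f"pics/x_{n}.png",c["pixels"])
    m=cv2.inRange(g,np.array((28,90,60)),np.array((60,255,255)));k,l,st,ce=cv2.connectedComponentsWithStats(m)
    for i in range(1,k):
        if st[i,4]>60: print(n,st[i],ce[i].round(),onz(c,*ce[i],.024).round(4))
    m=cv2.inRange(g,np.array((35,25,90)),np.array((75,110,255)));k,l,st,ce=cv2.connectedComponentsWithStats(m)
    print("palegreen",[(st[i].tolist(),onz(c,*ce[i],.01).round(3).tolist()) for i in range(1,k) if st[i,4]>60])
E
```

```text
t: 11.6
tcp_pos: [0.3919, -0.113, 0.3404]
tool_rot: [-3.141, 0.003, -3.14]
contact_force: [0.4, -0.3, -0.3]
width: 0.0857
finger_force: 0.0
[ 0.39191156 -0.11295202  0.34041315]
wrist [ 223  177   54   49 1982] [250. 200.] [ 0.4145 -0.1155  0.024 ]
wrist [431 192  66  65 250] [451. 212.] [0.4262 0.0788 0.024 ]
palegreen [([435, 194, 40, 64, 118], [0.442, 0.085, 0.01])]
side [278 162  12  10  83] [284. 167.] [ 0.4088 -0.1247  0.024 ]
palegreen [([254, 42, 13, 10, 66], [0.538, -0.662, 0.01])]
```

```bash
python3 -m inch '[[[0,-0.0025,0.03],0],[[0,0,0.03],0],[[0,0,0.03],0],[[0,0,0.025],0],[[0,0,0.02],0],[[0,0,0.015],0],[[0,0,0.01],0],[[0,0,0.005],0],[[0,0,0],0],[[0,0,0],0]]'
```

```text
t: 12.95
tcp_pos: [0.3922, -0.1176, 0.1756]
tool_rot: [-3.141, 0.001, 3.14]
contact_force: [-0.3, 0.3, 0.8]
width: 0.0854
finger_force: 0.0
```

```bash
python3 -m inch '[[[-0.002,0.002,0],0],[[-0.002,0,0],0],[[-0.002,0,0],0],[[-0.002,0,0],0],[[0,0,0],0],[[0,0,0],0],[[0,0,0],0],[[0,0,0],0],[[0,0,0],0],[[0,0,0],0]]'
```

```text
t: 14.2
tcp_pos: [0.4, -0.1155, 0.175]
tool_rot: [3.142, 0.0, 3.14]
contact_force: [-0.1, -0.5, 0.3]
width: 0.085
finger_force: 0.0
```

```bash
python3 -m inch '[[[0,0,0],0],[[0,0,0],0],[[0,0,0],0],[[0,0,0],0],[[0,0,0],0],[[0,0,0],0],[[0,0,0],0],[[0,0,0],0],[[0.01,0,-0.002],0],[[0.015,0,0],0]]' 1
python3 - <<'E'
from h import *
s=arm.state();print(s["tcp_pos"],s["width"])
c=arm.camera("wrist");g=cv2.cvtColor(c["pixels"],cv2.COLOR_BGR2HSV);cv2.imwrite("pics/x2.png",c["pixels"])
m=cv2.inRange(g,np.array((28,90,60)),np.array((60,255,255)));k,l,st,ce=cv2.connectedComponentsWithStats(m)
for i in range(1,k):
    if st[i,4]>300: print(st[i],ce[i].round(),onz(c,*ce[i],.026).round(4))
E
```

```text
t: 15.45
tcp_pos: [0.3749, -0.1154, 0.1771]
tool_rot: [3.142, 0.0, 3.141]
contact_force: [-0.2, 0.2, 0.2]
width: 0.042
finger_force: 57.8
[ 0.37487454 -0.11539642  0.17714521] 0.041984048139716165
[ 195  245  108   97 8377] [250. 295.] [ 0.3877 -0.1167  0.026 ]
```

```bash
python3 -m inch '[[[0,0,0.002],0],[[0,0,0],0],[[0,0,0],0],[[0,0,0],0],[[0,0,0],0],[[0,0,0],0],[[-0.004,0,0],0],[[-0.004,0,0],0],[[-0.004,0,0],0],[[0,0,0],0]]' -0.6
python3 - <<'E'
from h import *
s=arm.state();print(s["tcp_pos"],s["width"])
c=arm.camera("wrist");g=cv2.cvtColor(c["pixels"],cv2.COLOR_BGR2HSV);cv2.imwrite("pics/x3.png",c["pixels"])
m=cv2.inRange(g,np.array((28,90,60)),np.array((60,255,255)));k,l,st,ce=cv2.connectedComponentsWithStats(m)
for i in range(1,k):
    if st[i,4]>300: print(st[i],ce[i].round(),onz(c,*ce[i],.024).round(4))
E
```

```text
t: 16.75
tcp_pos: [0.3873, -0.1154, 0.175]
tool_rot: [3.141, -0.0, 3.141]
contact_force: [-0.3, -0.3, 0.0]
width: 0.0684
finger_force: 0.0
[ 0.38726188 -0.11539668  0.17499931] 0.06841292698095697
[  191   218   118   114 10078] [249. 273.] [ 0.3895 -0.117   0.024 ]
```

```bash
python3 -m inch '[[[-0.002,-0.001,0],0],[[0,0,0],0],[[0,0,0],0],[[0,0,0],0],[[0,0,0],0],[[0,0,0],0],[[0,0,0],0],[[0,0,0],0],[[0,0,-0.03],0],[[0,0,-0.05],0]]' 1
python3 - <<'E'
from h import *
s=arm.state();print(s["tcp_pos"],s["width"])
c=arm.camera("wrist");g=cv2.cvtColor(c["pixels"],cv2.COLOR_BGR2HSV);cv2.imwrite("pics/x4.png",c["pixels"])
m=cv2.inRange(g,np.array((28,90,60)),np.array((60,255,255)));k,l,st,ce=cv2.connectedComponentsWithStats(m)
for i in range(1,k):
    if st[i,4]>300: print(st[i],ce[i].round(),onz(c,*ce[i],s["tcp_pos"][2]-.151).round(4))
E
```

```text
t: 18.05
tcp_pos: [0.3883, -0.116, 0.2546]
tool_rot: [3.14, -0.003, 3.14]
contact_force: [0.3, -0.4, -0.2]
width: 0.0455
finger_force: 61.3
[ 0.38829872 -0.11601014  0.25455511] 0.045527326686459924
[ 198  214  113  112 9879] [253. 268.] [ 0.3876 -0.1155  0.1036]
```

```bash
python3 -m inch '[[[0,0,-0.05],0],[[0,0,-0.05],0],[[0,0,-0.045],0],[[-0.0135,-0.043,0],0],[[-0.0135,-0.043,0],0],[[-0.0135,-0.043,0],0],[[-0.0135,-0.043,0],0],[[-0.0137,-0.043,0],0],[[0,0,0],0.095],[[0,0,0.03],0]]'
python3 -m inch '[[[0,0,0.03],0],[[0,0,0.02],0],[[0,0,0.02],0],[[0,0,0.015],0],[[0,0,0.012],0],[[0,0,0.01],0],[[0,0,0],0],[[0,0,0],0],[[0,0,0],0],[[0,0,0],0]]'
```

```text
t: 19.35
tcp_pos: [0.4569, -0.3328, 0.3712]
tool_rot: [-3.139, 0.002, 3.039]
contact_force: [0.9, -0.1, -0.9]
width: 0.0451
finger_force: 61.5
t: 20.6
tcp_pos: [0.4564, -0.3315, 0.263]
tool_rot: [3.141, -0.0, 3.041]
contact_force: [-4.1, 0.6, 1.4]
width: 0.0454
finger_force: 61.0
```

Pressed in with the expected flap force; now release, then look.

```bash
python3 -m inch '[[[0,0,0],0],[[0,0,0],0],[[0,0,0],0],[[0,0,0],0],[[0,0,0],0],[[0,0,0],0],[[0,0,0],0],[[0,0,0],0],[[0,0,0],0],[[0,0,0],0]]' -0.46
python3 - <<'E'
from h import *
s=arm.state();print(s["tcp_pos"],s["width"],s["contact_force"])
c=arm.camera("wrist");g=cv2.cvtColor(c["pixels"],cv2.COLOR_BGR2HSV);cv2.imwrite("pics/x5.png",c["pixels"])
m=cv2.inRange(g,np.array((28,60,40)),np.array((60,255,255)));print(m.sum()/255)
k,l,st,ce=cv2.connectedComponentsWithStats(m);print([x.tolist() for x in st[1:] if x[4]>40])
E
```

```text
t: 21.85
tcp_pos: [0.4565, -0.3315, 0.2631]
tool_rot: [3.142, 0.0, 3.041]
contact_force: [-0.9, -0.8, 3.6]
width: 0.0622
finger_force: 1.9
[ 0.45654714 -0.33151188  0.26309661] 0.06217218984593981 [-0.91793407 -0.75511282  3.62119853]
0.0
[]
```

Lime is out of view between the fingers. Withdraw, then compare the flap and the scene.

```bash
python3 -m inch '[[[0,0,-0.02],0],[[0,0,-0.04],0],[[0,0,-0.05],0],[[0,0,-0.05],0],[[0.02,0.05,-0.01],0],[[0.01,0.05,0],0],[[0.01,0.05,0],0],[[0,0.03,0],0],[[0,0,0],0],[[0,0,0],0]]'
python3 - <<'E'
from h import *
s=arm.state();print(s["tcp_pos"],s["contact_force"])
w=arm.camera("wrist");t=arm.camera("top");sd=arm.camera("side")
def lime(c): 
    g=cv2.cvtColor(c["pixels"],cv2.COLOR_BGR2HSV);m=cv2.inRange(g,np.array((28,90,60)),np.array((60,255,255)));k,l,st,ce=cv2.connectedComponentsWithStats(m);return [(x[:5].tolist()) for x in st[1:] if x[4]>40]
print(lime(w),lime(t),lime(sd))
o=np.zeros((600,800,3),np.uint8);o[:384,:512]=w["pixels"]
o[390:590,:400]=cv2.resize(sd["pixels"][20:145,200:325],(200,200)).repeat(2,1)[:, :400]*0+0
o[384:600,0:288]=cv2.resize(sd["pixels"][20:140,180:340],(288,216));o[0:400,520:720]=cv2.resize(sd["pixels"][140:340,230:330],(200,400))
o[410:570,300:800]=cv2.resize(t["pixels"][165:245,140:390],(500,160))
cv2.imwrite("pics/final.png",o)
E
```

```text
t: 23.15
tcp_pos: [0.4348, -0.1485, 0.4335]
tool_rot: [3.142, 0.001, 3.041]
contact_force: [-1.1, -0.0, -0.5]
width: 0.0622
finger_force: 0.0
[ 0.43478355 -0.14854454  0.433538  ] [-1.09149063 -0.01558901 -0.47556123]
[[418, 94, 27, 50, 130], [60, 199, 18, 3, 43]] [[381, 213, 4, 17, 64], [418, 216, 5, 17, 56]] []
```

View pics/final.png

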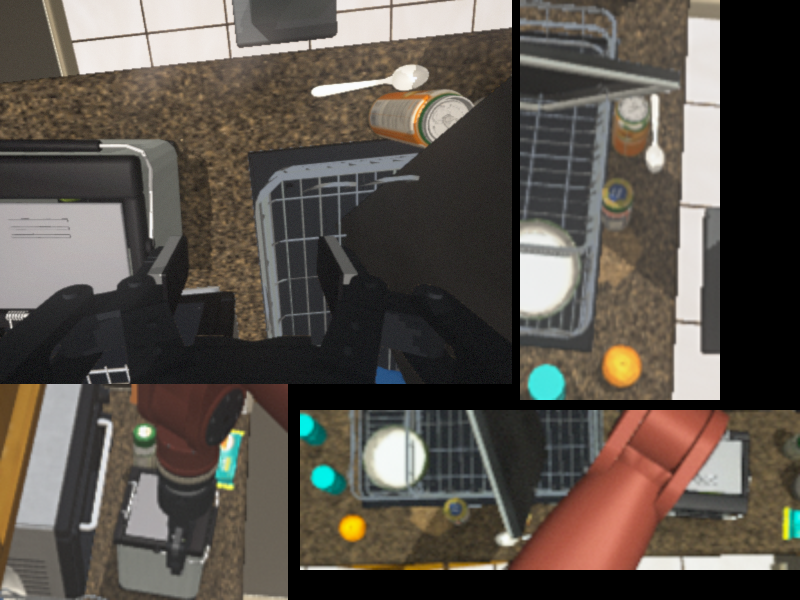

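```bash
python3 - <<'E'
from h import *
c=arm.camera("wrist");g=cv2.cvtColor(c["pixels"],cv2.COLOR_BGR2HSV)
O=np.array([.4699,-.3324]);ex=np.array([.995,-.1]);ey=np.array([.1,.995])
b=lambda p:((p[:2]-O)@ex*1000,(p[:2]-O)@ey*1000)
m=cv2.inRange(g,np.array((28,90,60)),np.array((60,255,255)));k,l,st,ce=cv2.connectedComponentsWithStats(m)
for i in range(1,k):
    if st[i,4]>20 and st[i,0]<130:
        print(st[i],ce[i]);
        for z in(.16,.15,.13,.1,.05,.03): print(z,np.round(b(onz(c,*ce[i],z))))
for u in range(5,130,15):
    col=c["pixels"][180:225,u].mean(1);j=np.argmax(np.diff(col));print(u,180+j,np.round(b(onz(c,u,180.5+j,.158)),1))
E
```

```text
[ 61 199  18   4  48] [ 68.6875     199.95833333]
0.16 [-46.  30.]
0.15 [-43.  24.]
0.13 [-36.  11.]
0.1 [-27.  -7.]
0.05 [-11. -38.]
0.03 [ -5. -50.]
5 199 [-45.7 -23.4]
20 203 [-42.3 -11.9]
35 203 [-42.3   0.5]
50 203 [-42.2  12.8]
65 203 [-42.2  25.1]
80 203 [-42.2  37.4]
95 203 [-42.2  49.7]
110 202 [-43.   62.1]
125 221 [-26.3  72.5]
```

```bash
python3 -c "
from station import arm
print(arm.close_job())"
```

```text
the job is handed in; nothing more can be done
None
```

I pushed the tealight and then the lime down through the flap and handed the job in at about 23 s. The flap measured shut and the lime showed inside the bin through its front gap. The tealight was out of sight after its release, so I take it to be inside. The mandarin, can and spice jar looked unmoved, and no verdict came back.

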